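Pack the long and the short carton into their rows

ROBOT

A 6-joint arm with a two-finger parallel gripper is mounted at the origin on the work surface. World frame = base frame: x ahead of the robot, y to its left, z up, the work surface at z = 0. Lengths are in m, angles in degrees, forces in N, time in s.
With the tool pointing down it reaches from about 0.35 to 0.875 m from the base axis. Payload 4.2 kg.
Tool frame: the origin (TCP) lies between the finger pads; the fingertips stand 19 mm ahead of it and the grasp point (between the pads) is the TCP; z points along the fingers, y is the line along which they close (so a half turn about z gives the same grasp; the last joint's range is limited). The gripper opens to 87 mm and grips with 3 to 60 N. Pads are 19 mm wide; open, the fingers measure 117 mm over their backs; the gripper's body (75 mm by 190 mm) begins 51 mm behind the grasp point.
Start: joints at [-53.079, 22.042, 0.453, 0, -68.411, -14.817], TCP at [0.235, -0.579, 0.242] pointing down, gripper open.
Joint ranges: [-179.83, 179.83], [-69.29, 118.12], [-61.27, 80.66], [-181.25, 117.63], [-171.15, -9.14], [-177.46, 177.46]. Speed limits (degrees/s): [159.86, 159.86, 180, 180, 180, 180].

INTERFACE

Orientations are given as a 3x3 rotation matrix whose columns are the frame's x, y, z axes.
In Python, from station import r gives the robot as it stands.
- The arm moves only by the tool drive_tool, never from a script. Its argument "steps" is one flat list of numbers, 7 for each row, row after row: the turn, a rotation vector about the tool's x, y, z in rad, then the shift along the tool's x, y, z in m, then the opening, from 0 (shut) to 1 (fully open). A call has 1 to 10 rows; each row shifts and turns the commanded pose from where the row before left it, along the tool's axes as they then stand; what a row does not reach is not made up. A row lasts 1/12 s, in which the tool goes at most 41.7 mm and 7.16 degrees, less where a joint would pass 70% of its speed; a pose out of reach is approached as far as the arm can. A call is refused whole if a number of a shift passes 0.0417 or a number of a turn 0.125, either way. A call with a gripper value outside its range is refused whole. The fingers move at their own pace and stop on an object; the grip force is fixed at half the most. Time passes only in rows, so rows that do not move let the fingers close. It gives the time, the measured TCP pose, the force, the opening and the grip force at its end, in the units of the state.
- r.sense(): the state, without advancing time (a new reading comes with each control period).
- r.capture(name): name is "side" or "top"; returns the picture (384x512x3 uint8, blue, green, red); there is no depth.
- r.camera_params(name): a dict with "camera_matrix" (3x3 intrinsics, pixels), "k1" (the pictures are not rectified: a ray, as slopes to the right and down, at radius r is drawn at 1 + k1 r^2 times it, then the intrinsics apply), "extrinsics" (4x4, takes a point from world to camera coordinates). Camera axes: x right, y down, z forward; pixel columns grow to the right and rows downward; lengths in m; the calibration is good to about 2 mm. A picture is of the moment at which its call begins. camera_params takes no time and is no camera call.
- r.finish_job(): hands the job in; it is judged then, once.
The state is a dict: "time_s": time; "joints": joint angles; "joint_velocities": joint speeds; "effort": joint torques, N m; "tcp_pos": TCP position; "ee_rot": TCP orientation; "wrist_force": force on the tool from outside, world axes, zero at the start; "moment": the same for the moment, N m; "gripper_width": opening from 0.0 (shut) to 1.0 (fully open); "gripper_force": force on a finger pad.
Only numpy, scipy, OpenCV 4.12 (cv2) and the standard library are available. Lean on these libraries where they do the work, as an engineer would, in place of code of your own. Each camera call takes 0.05 s, during which the arm holds its last target. There are 200 camera calls.

TASK

Finish the two rows on the packing table: put the longest of the loose striped cartons into the empty place in the tray of long cartons, and the shortest loose one into the empty place in the tray of short cartons. Each must lie flat on the tray's floor, side by side with the cartons already packed there and parallel to them.

Things in the scene. Friction and masses are not known exactly. Their poses are not given: they have to be found in the camera images.
- carton_long_center (a point): Centre of the longest loose carton: black box, magenta and lime bands round its middle, 120 mm long, 36 wide, 36 high, flat on the table, along its y axis; z up, centre 18 mm above its underside. Grip across the 36 mm. Three alike lie mid-table, 120, 95 and 70 mm long; the 95 mm one goes in neither tray and is not part of the job.
- tray_long_place (a point): Centre of the empty place, on the floor (4 mm above the table) of the fixed cardboard tray (to the left or right) with two packed 120 mm cartons fixed side by side in its half nearer the robot, tops at 40 mm. x: along the row, away from them; y: along their length; z up. The place is 128 mm (x) by 150 mm (y), walls 4 mm thick, 24 mm high.
- carton_short_center (a point): Centre of the shortest loose carton: black box, magenta and lime bands round its middle, 70 mm long, 36 wide, 36 high, flat on the table, along its y axis; z up, centre 18 mm above its underside. Grip across the 36 mm. Three alike lie mid-table, 120, 95 and 70 mm long; the 95 mm one goes in neither tray and is not part of the job.
- tray_short_place (a point): Centre of the empty place, on the floor (4 mm above the table) of the fixed cardboard tray (to the left or right) with two packed 70 mm cartons fixed side by side in its half nearer the robot, tops at 40 mm. x: along the row, away from them; y: along their length; z up. The place is 128 mm (x) by 100 mm (y), walls 4 mm thick, 24 mm high.
Things that resemble listed ones, but are neither listed nor needed, are in the scene too. What is shaped like the part that bears carton_long_center but orange, purple or turquoise is not meant.

How it is judged (in metres and radians):
At the end, for the whole second after the job is handed in: The 120 mm and the 70 mm carton each rest in the empty place of the tray of their length: centre within 48 mm of the place's centre along the row and 20 mm across, flat on the floor (centre 12 to 24 mm above it), parallel to the packed cartons within 15 degrees (x of carton_long_center in the frame of tray_long_place between -0.048 and 0.048 m and y of carton_long_center in the frame of tray_long_place between -0.02 and 0.02 m and z of carton_long_center in the frame of tray_long_place between 0.012 and 0.024 m and angle between the y axis of carton_long_center and the y axis of tray_long_place, either way round below 0.26 rad and linear speed of each of carton_long, carton_short below 0.02 m/s and x of carton_short_center in the frame of tray_short_place between -0.048 and 0.048 m and y of carton_short_center in the frame of tray_short_place between -0.02 and 0.02 m and z of carton_short_center in the frame of tray_short_place between 0.012 and 0.024 m and angle between the y axis of carton_short_center and the y axis of tray_short_place, either way round below 0.26 rad); the robot touches nothing.
It also fails if it takes over 53 s, if anything falls off the work surface, if the arm or the gripper's body presses on something with over 40 N, if the wrist force passes 120 N, or if a joint passes its speed limit or range.

## Working session

There is one attempt and no reset: what is moved stays moved. The work goes in short steps, Python scripts to look and compute and a tool call to move; the robot and the scene stay as the last step left them, time stands still between calls to the robot, and variables do not carry over. Pictures are saved under pics/ and viewed, at most 10 in all, crops included, and the job is handed in when it is done.

Besides the shell and the picture viewer there is one more tool, called after ">>>" as name(argument=value, ...) on one line, values as JSON. drive_tool: Moves the arm, as the interface text tells. Its arguments: {"type":"object","properties":{"steps":{"type":"array"}},"required":["steps"]}

```bash
mkdir -p pics
python3 - <<'E'
from station import r
import cv2,numpy as np
for n in("top","side"):
    im=r.capture(n); cv2.imwrite(f"pics/{n}0.png",im); p=r.camera_params(n); print(n,p)
s=r.sense();print(s["time_s"],s["tcp_pos"],s["ee_rot"])
E
```

```text
top {'camera_matrix': array([[488.88484315,   0.        , 259.52796462],
       [  0.        , 488.88484315, 196.79979684],
       [  0.        ,   0.        ,   1.        ]]), 'k1': -0.15904316606569485, 'extrinsics': array([[-1.72580555e-02, -9.99846985e-01, -2.85759466e-03,
        -7.35301676e-02],
       [-9.93772817e-01,  1.74677305e-02, -1.10047567e-01,
         5.08212232e-01],
       [ 1.10080643e-01,  9.40592883e-04, -9.93922214e-01,
         1.33666135e+00],
       [ 0.00000000e+00,  0.00000000e+00,  0.00000000e+00,
         1.00000000e+00]])}
side {'camera_matrix': array([[412.89341617,   0.        , 253.47718818],
       [  0.        , 412.89341617, 191.65807042],
       [  0.        ,   0.        ,   1.        ]]), 'k1': -0.1424242190312927, 'extrinsics': array([[-0.99181518, -0.12760742,  0.00435904,  0.5076051 ],
       [-0.08829251,  0.66078268, -0.74536614,  0.12275344],
       [ 0.09223387, -0.73965032, -0.66664107,  1.11567163],
       [ 0.        ,  0.        ,  0.        ,  1.        ]])}
0.1 [ 0.23501936 -0.57859     0.24058118] [[-9.26546610e-01 -3.76179131e-01 -8.00085287e-04]
 [-3.76179973e-01  9.26544975e-01  1.74302833e-03]
 [ 8.56241205e-05  1.91597305e-03 -9.99998161e-01]]
```

View pics/top0.png

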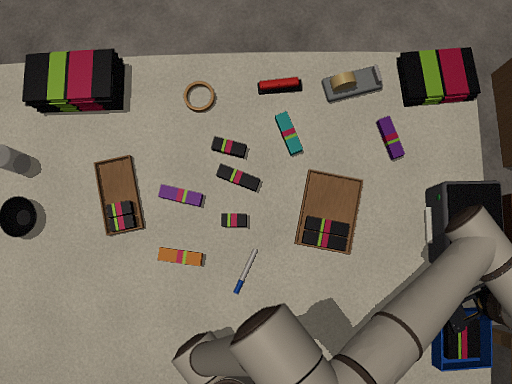

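View pics/side0.png

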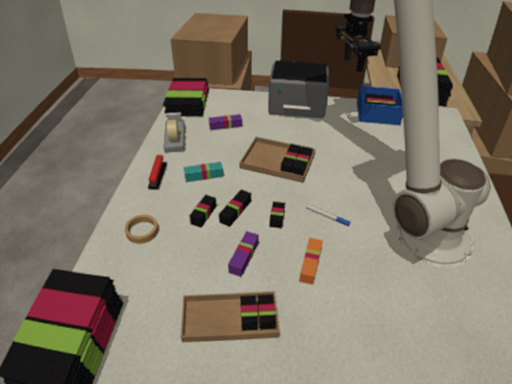

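The top view shows three loose black cartons at (230,147), (239,177) and (235,220). The trays are at (120,195), with short cartons packed, and (329,211), with long ones. By eye, (239,177) is the longest and (235,220) the shortest. I'll measure them and confirm with an enlarged crop.

```bash
cat > h.py <<'E'
import cv2,numpy as np
from station import r
def cast(n,px,z):
    p=r.camera_params(n);K=p["camera_matrix"];E=p["extrinsics"]
    d=np.array([p["k1"],0,0,0,0.])
    u=cv2.undistortPoints(np.float64(px).reshape(-1,1,2),K,d).reshape(-1,2)
    R,t=E[:3,:3],E[:3,3];c=-R.T@t
    D=np.c_[u,np.ones(len(u))]@R
    return (c+D*((z-c[2])/D[:,2])[:,None])
def rect(P):
    (c,(w,h),a)=cv2.minAreaRect(np.float32(P[:,:2])*1000)
    if w<h: w,h,a=h,w,a+90
    return np.round(c,1),round(w,1),round(h,1),round((a+90)%180-90,1)  # angle of long axis
E
python3 - <<'E'
from h import *
im=cv2.imread("pics/top0.png");h=cv2.cvtColor(im,cv2.COLOR_BGR2HSV)
H,S,V=cv2.split(h)
carton=((V<62)|((S>150)&(V>70)&(((H>30)&(H<50))|(H>160)&(H<178)))).astype(np.uint8)
def biggest(m,box,z,name):
    x,y,w,hh=box;mm=np.zeros_like(m);mm[y:y+hh,x:x+w]=m[y:y+hh,x:x+w]
    cs,_=cv2.findContours(mm,0,cv2.CHAIN_APPROX_NONE);c=max(cs,key=cv2.contourArea)
    print(name,cv2.boundingRect(c),rect(cast("top",c.reshape(-1,2),z)))
    cv2.drawContours(out,[c],-1,(255,255,0),1)
out=im.copy()
for n,b in dict(a=(205,130,50,33),b=(208,158,60,38),c=(212,205,45,30),packL=(100,195,40,40),packR=(300,212,55,42)).items():
    biggest(carton,b,.036 if len(n)==1 else .04,n)
tray=(((H>3)&(H<22)&(S>85))|(carton>0)).astype(np.uint8)
for n,b in dict(trayL=(85,145,70,100),trayR=(285,160,85,100)).items(): biggest(tray,b,.024,n)
lime=((S>150)&(V>70)&(H>30)&(H<50)).astype(np.uint8);mag=((S>120)&(V>70)&(H>160)&(H<179)).astype(np.uint8)
for n,(x,y,w,hh) in dict(a=(205,130,50,33),b=(208,158,60,38),c=(212,205,45,30)).items():
    for m in(lime,mag):
        M=cv2.moments(m[y:y+hh,x:x+w],True);print(n,np.round(cast("top",[[x+M["m10"]/M["m00"],y+M["m01"]/M["m00"]]],.036)*1000,1)) if M["m00"] else 0
L=cv2.resize(im[125:260,80:380],(800,360),interpolation=2);O=cv2.resize(out[125:235,80:380],(800,293-60),interpolation=0)
cv2.imwrite("pics/crop.png",np.vstack([L,O]))
E
```

```text
a (211, 137, 36, 22) (array([648.1,   1.8]), 96.7, 40.1, 73.4)
b (217, 164, 43, 28) (array([561.6, -22.4]), 121.5, 38.1, 67.1)
c (221, 214, 26, 13) (array([442.8,  -9.4]), 69.1, 33.2, 89.0)
packL (101, 195, 37, 38) (array([472.9, 310.9]), 108.8, 91.6, 10.3)
packR (301, 216, 49, 35) (array([ 401.8, -262.1]), 124.3, 77.5, 78.0)
trayL (94, 155, 51, 81) (array([520.8, 319.4]), 216.5, 113.4, 11.2)
trayR (295, 169, 68, 85) (array([ 463.4, -275.7]), 215.0, 159.5, -12.2)
a [[654.7  16.9  36. ]]
a [[650.9   3.4  36. ]]
b [[567.9  -8.6  36. ]]
b [[563.8 -21.9  36. ]]
c [[442.    5.1  36. ]]
c [[442.7  -9.4  36. ]]
```

View pics/crop.png

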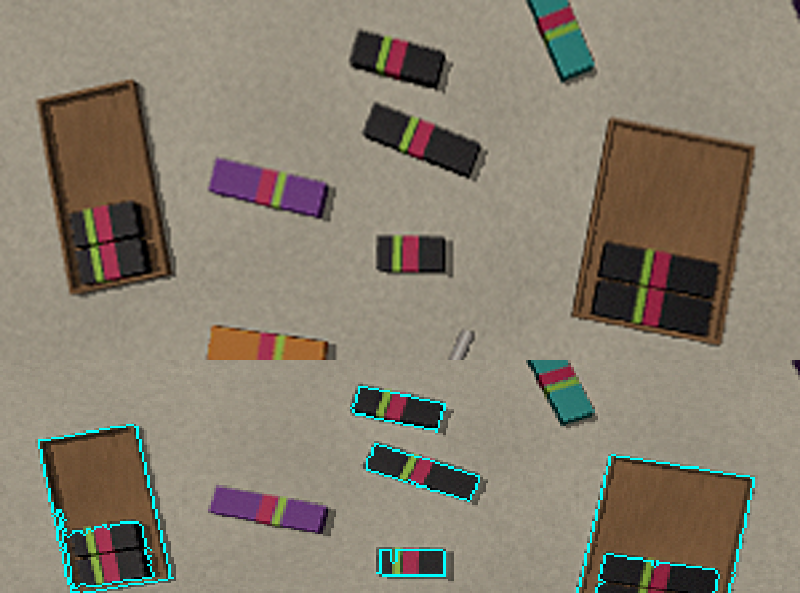

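The enlarged crop confirms the choice:
- **Long carton:** (239,177) measures 121 mm, so it is the longest. Its world position is (0.562,-0.022) m and its long axis is at 67°.
- **Not used:** (230,147) measures 97 mm.
- **Short carton:** (235,220) measures 69 mm, so it is the shortest. It lies at (0.443,-0.009) m and 89°.
- **Trays:** the right tray is for the long carton, with its row axis at -12° and its place near (0.501,-0.284) m. The left is for the short one, at 11° and about (0.559,0.328) m.

First I turn the tool 45° and travel to the long carton.

>>> drive_tool(steps=[0, 0, -0.112, 0, 0, 0, 0.65, 0, 0, -0.112, 0, 0, 0, 0.65, 0, 0, -0.112, 0, 0, 0, 0.65, 0, 0, -0.112, 0, 0, 0, 0.65, 0, 0, -0.112, 0, 0, 0, 0.65, 0, 0, -0.112, 0, 0, 0, 0.65, 0, 0, -0.112, 0, 0, 0, 0.65, 0, 0, 0, -0.04, -0.0053, 0, 0.65, 0, 0, 0, -0.04, -0.0053, 0, 0.65, 0, 0, 0, -0.04, -0.0053, 0, 0.65])

```text
time_s: 0.93
tcp_pos: [0.2966, -0.4736, 0.2406]
ee_rot: [[-0.392, -0.92, -0.001], [-0.92, 0.392, 0.001], [-0.001, 0.002, -1.0]]
wrist_force: [1.4, 0.1, 0.2]
gripper_width: 0.654
gripper_force: 0.0
```

>>> drive_tool(steps=[0, 0, 0, -0.04, -0.0053, 0, 0.65, 0, 0, 0, -0.04, -0.0053, 0, 0.65, 0, 0, 0, -0.04, -0.0053, 0, 0.65, 0, 0, 0, -0.04, -0.0053, 0, 0.65, 0, 0, 0, -0.04, -0.0053, 0, 0.65, 0, 0, 0, -0.04, -0.0053, 0, 0.65, 0, 0, 0, -0.04, -0.0053, 0, 0.65, 0, 0, 0, -0.04, -0.0053, 0, 0.65, 0, 0, 0, -0.04, -0.0053, 0, 0.65, 0, 0, 0, -0.04, -0.0053, 0, 0.65])

```text
time_s: 1.77
tcp_pos: [0.5019, -0.1252, 0.2414]
ee_rot: [[-0.39, -0.921, -0.0], [-0.921, 0.39, 0.0], [0.0, 0.0, -1.0]]
wrist_force: [1.4, -0.6, -0.4]
gripper_width: 0.649
gripper_force: 0.0
```

>>> drive_tool(steps=[0, 0, 0, -0.04, -0.0053, 0, 0.65, 0, 0, 0, -0.04, -0.0053, 0, 0.65, 0, 0, 0, -0.04, -0.0053, 0, 0.65, 0, 0, 0, 0, 0, 0, 0.65, 0, 0, 0, 0, 0, 0, 0.65, 0, 0, 0, 0, 0, 0, 0.65])

```text
time_s: 2.27
tcp_pos: [0.5626, -0.0228, 0.2409]
ee_rot: [[-0.39, -0.921, -0.002], [-0.921, 0.39, -0.0], [0.001, 0.001, -1.0]]
wrist_force: [-0.1, 0.2, -0.6]
gripper_width: 0.654
gripper_force: 0.0
```

>>> drive_tool(steps=[0, 0, 0, 0, 0, 0.04, 0.65, 0, 0, 0, 0, 0, 0.04, 0.65, 0, 0, 0, 0, 0, 0.04, 0.65, 0, 0, 0, 0, 0, 0.03, 0.65, 0, 0, 0, 0, 0, 0.02, 0.65, 0, 0, 0, 0, 0, 0.02, 0.65, 0, 0, 0, 0, 0, 0.015, 0.65, 0, 0, 0, 0, 0, 0.008, 0.65, 0, 0, 0, 0, 0, 0, 0.65, 0, 0, 0, 0, 0, 0, 0.65])

```text
time_s: 3.1
tcp_pos: [0.5631, -0.0237, 0.0289]
ee_rot: [[-0.391, -0.92, 0.0], [-0.92, 0.391, -0.0], [0.0, -0.0, -1.0]]
wrist_force: [-1.1, 0.3, 0.4]
gripper_width: 0.652
gripper_force: 0.0
```

>>> drive_tool(steps=[0, 0, 0, 0, 0, 0, 0.3, 0, 0, 0, 0, 0, 0, 0.3, 0, 0, 0, 0, 0, 0, 0.3, 0, 0, 0, 0, 0, 0, 0.3, 0, 0, 0, 0, 0, 0, 0.3, 0, 0, 0, 0, 0, 0, 0.3, 0, 0, 0, 0, 0, 0, 0.3, 0, 0, 0, 0, 0, 0, 0.3])

```text
time_s: 3.77
tcp_pos: [0.5641, -0.0227, 0.0295]
ee_rot: [[-0.39, -0.921, 0.002], [-0.921, 0.39, 0.0], [-0.001, -0.002, -1.0]]
wrist_force: [0.3, -0.2, 5.4]
gripper_width: 0.408
gripper_force: 30.0
```

>>> drive_tool(steps=[0, 0, 0, 0, 0, -0.01, 0.3, 0, 0, 0, 0, 0, -0.02, 0.3, 0, 0, 0, 0, 0, -0.03, 0.3, 0, 0, 0, 0, 0, -0.03, 0.3, 0, 0, 0, 0, 0, -0.03, 0.3, 0, 0, 0, 0, 0, -0.02, 0.3, 0, 0, 0, 0, 0, -0.01, 0.3, 0, 0, 0, 0, 0, 0, 0.3])

```text
time_s: 4.43
tcp_pos: [0.5637, -0.0226, 0.1807]
ee_rot: [[-0.39, -0.921, 0.004], [-0.921, 0.39, 0.001], [-0.002, -0.003, -1.0]]
wrist_force: [-0.0, -0.2, -2.0]
gripper_width: 0.408
gripper_force: 30.0
```

Run:
```python
from h import *
im=np.vstack([r.capture("top")[120:260,80:380],r.capture("side")[100:340,150:450]])
cv2.imwrite("pics/g1.png",cv2.resize(im,None,fx=1.5,fy=1.5))
```

```text
(no output)
```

View pics/g1.png

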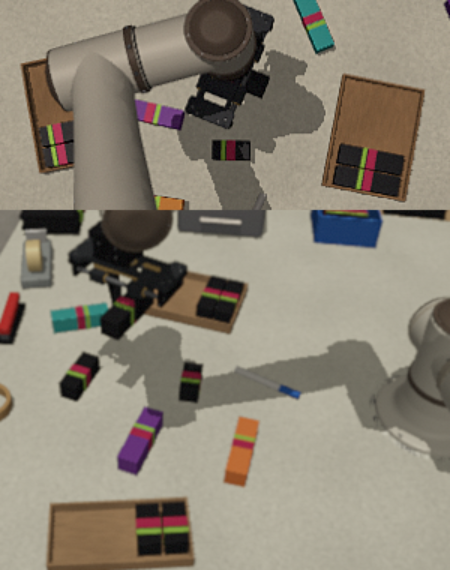

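The long carton is held: the opening is 35.5 mm, and the side view shows it under the gripper. I take it to the right tray.

>>> drive_tool(steps=[0, 0, -0.0935, 0, 0, 0, 0.3, 0, 0, -0.0935, 0, 0, 0, 0.3, 0, 0, 0, 0.02, 0.0008, 0, 0.3, 0, 0, 0, 0.04, 0.0008, 0, 0.3, 0, 0, 0, 0.04, 0.0008, 0, 0.3, 0, 0, 0, 0.04, 0.0008, 0, 0.3, 0, 0, 0, 0.04, 0.0008, 0, 0.3, 0, 0, 0, 0.04, 0.0008, 0, 0.3, 0, 0, 0, 0.03, 0.0008, 0, 0.3, 0, 0, 0, 0.018, 0.0005, 0, 0.3])

```text
time_s: 5.37
tcp_pos: [0.4976, -0.2858, 0.1756]
ee_rot: [[-0.216, -0.976, -0.006], [-0.976, 0.216, 0.002], [-0.001, 0.006, -1.0]]
wrist_force: [-0.3, -0.1, -1.0]
gripper_width: 0.411
gripper_force: 30.0
```

>>> drive_tool(steps=[0, 0, 0, 0, 0, 0, 0.3, 0, 0, 0, 0, 0, 0, 0.3, 0, 0, 0, 0, 0, 0.03, 0.3, 0, 0, 0, 0, 0, 0.03, 0.3, 0, 0, 0, 0, 0, 0.02, 0.3, 0, 0, 0, 0, 0, 0, 0.3, 0, 0, 0, 0, 0, 0, 0.3])

```text
time_s: 5.95
tcp_pos: [0.4997, -0.2823, 0.0971]
ee_rot: [[-0.211, -0.978, -0.004], [-0.978, 0.211, 0.001], [0.0, 0.004, -1.0]]
wrist_force: [-0.2, -0.1, -1.2]
gripper_width: 0.41
gripper_force: 30.0
```

Run:
```python
from h import *
im=np.vstack([r.capture("top")[120:270,260:460],r.capture("side")[90:240,180:380]])
cv2.imwrite("pics/p1.png",cv2.resize(im,None,fx=2,fy=2))
```

```text
(no output)
```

View pics/p1.png

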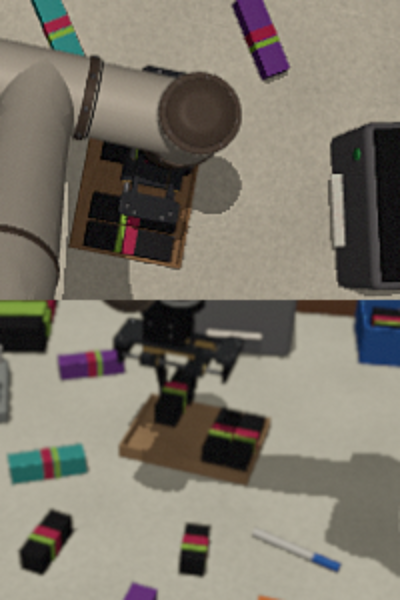

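The side view shows the carton level above the empty half of the right tray, parallel to the packed ones and clear of the walls. I lower and release it.

>>> drive_tool(steps=[0, 0, 0, 0, 0, 0.02, 0.3, 0, 0, 0, 0, 0, 0.02, 0.3, 0, 0, 0, 0, 0, 0.012, 0.3, 0, 0, 0, 0, 0, 0.006, 0.3, 0, 0, 0, 0, 0, 0.004, 0.3, 0, 0, 0, 0, 0, 0, 0.3, 0, 0, 0, 0, 0, 0, 0.3, 0, 0, 0, 0, 0, 0, 0.3])

```text
time_s: 6.72
tcp_pos: [0.5012, -0.2837, 0.0378]
ee_rot: [[-0.212, -0.977, 0.002], [-0.977, 0.212, -0.001], [0.0, -0.003, -1.0]]
wrist_force: [0.4, 0.4, -0.8]
gripper_width: 0.413
gripper_force: 30.0
```

>>> drive_tool(steps=[0, 0, 0, 0, 0, 0, 0.6, 0, 0, 0, 0, 0, 0, 0.6, 0, 0, 0, 0, 0, 0, 0.6, 0, 0, 0, 0, 0, 0, 0.6, 0, 0, 0, 0, 0, 0, 0.6, 0, 0, 0, 0, 0, -0.02, 0.6, 0, 0, 0, 0, 0, -0.03, 0.6, 0, 0, 0, 0, 0, -0.04, 0.6, 0, 0, 0, 0, 0, -0.04, 0.6, 0, 0, 0, 0, 0, -0.02, 0.6])

```text
time_s: 7.55
tcp_pos: [0.5021, -0.2845, 0.1921]
ee_rot: [[-0.211, -0.977, 0.007], [-0.977, 0.211, -0.004], [0.002, -0.008, -1.0]]
wrist_force: [0.2, -0.3, -0.0]
gripper_width: 0.599
gripper_force: 0.0
```

>>> drive_tool(steps=[0, 0, -0.0975, 0, 0, 0, 0.65, 0, 0, -0.0975, 0, 0, 0, 0.65, 0, 0, 0, -0.0342, 0.008, 0, 0.65, 0, 0, 0, -0.0342, 0.008, 0, 0.65, 0, 0, 0, -0.0342, 0.008, 0, 0.65, 0, 0, 0, -0.0342, 0.008, 0, 0.65, 0, 0, 0, -0.0342, 0.008, 0, 0.65, 0, 0, 0, -0.0342, 0.008, 0, 0.65, 0, 0, 0, -0.0342, 0.008, 0, 0.65, 0, 0, 0, -0.0342, 0.008, 0, 0.65])

```text
time_s: 8.38
tcp_pos: [0.4407, -0.0073, 0.1868]
ee_rot: [[-0.019, -1.0, 0.001], [-1.0, 0.019, 0.0], [-0.0, -0.001, -1.0]]
wrist_force: [1.2, -0.0, 0.1]
gripper_width: 0.649
gripper_force: 0.0
```

>>> drive_tool(steps=[0, 0, 0, 0, 0, 0, 0.65, 0, 0, 0, 0, 0, 0, 0.65, 0, 0, 0, 0, 0, 0, 0.65, 0, 0, 0, 0, 0, 0, 0.65])

```text
time_s: 8.72
tcp_pos: [0.4415, -0.0095, 0.1865]
ee_rot: [[-0.02, -1.0, -0.0], [-1.0, 0.02, -0.0], [0.0, 0.0, -1.0]]
wrist_force: [0.2, -0.0, 0.4]
gripper_width: 0.649
gripper_force: 0.0
```

Run:
```python
from h import *
t=r.capture("top");s=r.capture("side")
cv2.imwrite("pics/p2raw.png",t)
im=np.vstack([t[120:270,180:380],s[90:240,180:380]])
cv2.imwrite("pics/p2.png",cv2.resize(im,None,fx=2,fy=2))
```

```text
(no output)
```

View pics/p2.png

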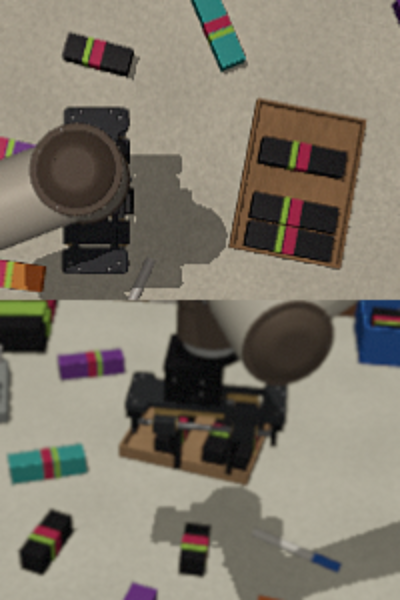

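The long carton lies flat in the tray place at about (331,198) in the top view, parallel to the packed pair. The gripper is over the short carton, so I descend and grip.

>>> drive_tool(steps=[0, 0, 0, 0, 0, 0.04, 0.65, 0, 0, 0, 0, 0, 0.04, 0.65, 0, 0, 0, 0, 0, 0.03, 0.65, 0, 0, 0, 0, 0, 0.02, 0.65, 0, 0, 0, 0, 0, 0.018, 0.65, 0, 0, 0, 0, 0, 0.01, 0.65, 0, 0, 0, 0, 0, 0, 0.65, 0, 0, 0, 0, 0, 0, 0.65])

```text
time_s: 9.48
tcp_pos: [0.4414, -0.0096, 0.0281]
ee_rot: [[-0.02, -1.0, -0.001], [-1.0, 0.02, -0.001], [0.001, 0.001, -1.0]]
wrist_force: [0.2, -0.2, 0.3]
gripper_width: 0.65
gripper_force: 0.0
```

>>> drive_tool(steps=[0, 0, 0, 0, 0, 0, 0.3, 0, 0, 0, 0, 0, 0, 0.3, 0, 0, 0, 0, 0, 0, 0.3, 0, 0, 0, 0, 0, 0, 0.3, 0, 0, 0, 0, 0, 0, 0.3, 0, 0, 0, 0, 0, 0, 0.3, 0, 0, 0, 0, 0, 0, 0.3, 0, 0, 0, 0, 0, 0, 0.3])

```text
time_s: 10.15
tcp_pos: [0.4425, -0.0084, 0.0294]
ee_rot: [[-0.018, -1.0, 0.002], [-1.0, 0.018, 0.001], [-0.001, -0.002, -1.0]]
wrist_force: [0.3, -0.5, 6.5]
gripper_width: 0.412
gripper_force: 30.0
```

>>> drive_tool(steps=[0, 0, 0, 0, 0, -0.01, 0.3, 0, 0, 0, 0, 0, -0.02, 0.3, 0, 0, 0, 0, 0, -0.03, 0.3, 0, 0, 0, 0, 0, -0.03, 0.3, 0, 0, 0, 0, 0, -0.03, 0.3, 0, 0, 0, 0, 0, -0.02, 0.3, 0, 0, 0, 0, 0, -0.01, 0.3, 0, 0, 0, 0, 0, 0, 0.3, 0, 0, 0, 0, 0, 0, 0.3])

```text
time_s: 10.9
tcp_pos: [0.4407, -0.0087, 0.1782]
ee_rot: [[-0.019, -1.0, -0.001], [-1.0, 0.019, 0.001], [-0.001, 0.001, -1.0]]
wrist_force: [-0.6, -0.3, -1.6]
gripper_width: 0.411
gripper_force: 30.0
```

>>> drive_tool(steps=[0, 0, -0.1065, 0, 0, 0, 0.3, 0, 0, -0.1065, 0, 0, 0, 0.3, 0, 0, 0, -0.018, -0.0105, 0, 0.3, 0, 0, 0, -0.034, -0.02, 0, 0.3, 0, 0, 0, -0.034, -0.02, 0, 0.3, 0, 0, 0, -0.034, -0.02, 0, 0.3, 0, 0, 0, -0.034, -0.02, 0, 0.3, 0, 0, 0, -0.034, -0.02, 0, 0.3, 0, 0, 0, -0.034, -0.02, 0, 0.3, 0, 0, 0, -0.034, -0.02, 0, 0.3])

```text
time_s: 11.73
tcp_pos: [0.5389, 0.2727, 0.1758]
ee_rot: [[0.193, -0.981, -0.004], [-0.981, -0.193, -0.003], [0.002, 0.005, -1.0]]
wrist_force: [0.9, -0.6, -1.0]
gripper_width: 0.414
gripper_force: 30.0
```

>>> drive_tool(steps=[0, 0, 0, -0.034, -0.02, 0, 0.3, 0, 0, 0, -0.018, -0.0105, 0, 0.3, 0, 0, 0, 0, 0, 0, 0.3, 0, 0, 0, 0, 0, 0, 0.3, 0, 0, 0, 0, 0, 0.03, 0.3, 0, 0, 0, 0, 0, 0.03, 0.3, 0, 0, 0, 0, 0, 0.02, 0.3, 0, 0, 0, 0, 0, 0, 0.3, 0, 0, 0, 0, 0, 0, 0.3])

```text
time_s: 12.48
tcp_pos: [0.5587, 0.3266, 0.097]
ee_rot: [[0.192, -0.981, -0.003], [-0.981, -0.192, -0.003], [0.003, 0.004, -1.0]]
wrist_force: [-0.2, 0.5, -1.2]
gripper_width: 0.415
gripper_force: 30.0
```

Run:
```python
from h import *
im=np.vstack([r.capture("top")[120:270,50:250],r.capture("side")[230:380,130:330]])
cv2.imwrite("pics/p3.png",cv2.resize(im,None,fx=2,fy=2))
```

```text
(no output)
```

View pics/p3.png

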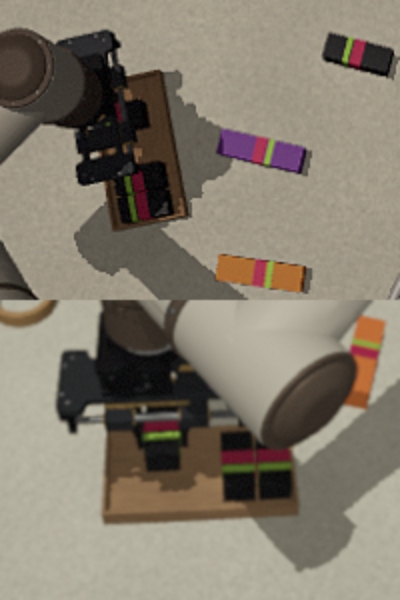

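The side view shows the short carton hanging level above the empty half of the left tray, parallel to the packed pair and within the walls. I lower, release and withdraw.

>>> drive_tool(steps=[0, 0, 0, 0, 0, 0.02, 0.3, 0, 0, 0, 0, 0, 0.02, 0.3, 0, 0, 0, 0, 0, 0.012, 0.3, 0, 0, 0, 0, 0, 0.006, 0.3, 0, 0, 0, 0, 0, 0.003, 0.3, 0, 0, 0, 0, 0, 0, 0.3, 0, 0, 0, 0, 0, 0, 0.3, 0, 0, 0, 0, 0, 0, 0.3])

```text
time_s: 13.25
tcp_pos: [0.5603, 0.3289, 0.0388]
ee_rot: [[0.193, -0.981, 0.002], [-0.981, -0.193, 0.001], [-0.001, -0.002, -1.0]]
wrist_force: [-0.1, -0.1, -1.5]
gripper_width: 0.411
gripper_force: 30.0
```

>>> drive_tool(steps=[0, 0, 0, 0, 0, 0, 0.6, 0, 0, 0, 0, 0, 0, 0.6, 0, 0, 0, 0, 0, 0, 0.6, 0, 0, 0, 0, 0, 0, 0.6, 0, 0, 0, 0, 0, 0, 0.6, 0, 0, 0, 0, 0, -0.02, 0.6, 0, 0, 0, 0, 0, -0.03, 0.6, 0, 0, 0, 0, 0, -0.04, 0.6, 0, 0, 0, 0, 0, -0.04, 0.6, 0, 0, 0, 0, 0, -0.02, 0.6])

```text
time_s: 14.08
tcp_pos: [0.5615, 0.3294, 0.1936]
ee_rot: [[0.194, -0.981, 0.007], [-0.981, -0.194, 0.004], [-0.003, -0.008, -1.0]]
wrist_force: [0.4, 1.2, 0.8]
gripper_width: 0.603
gripper_force: 0.0
```

>>> drive_tool(steps=[0, 0, 0, 0.03, 0, 0, 0.6, 0, 0, 0, 0.04, 0, 0, 0.6, 0, 0, 0, 0.04, 0, 0, 0.6, 0, 0, 0, 0.04, 0, 0, 0.6, 0, 0, 0, 0.04, 0, 0, 0.6, 0, 0, 0, 0.04, 0, 0, 0.6, 0, 0, 0, 0.03, 0, 0, 0.6, 0, 0, 0, 0, 0, 0, 0.6, 0, 0, 0, 0, 0, 0, 0.6, 0, 0, 0, 0, 0, 0, 0.6])

```text
time_s: 14.92
tcp_pos: [0.6097, 0.0733, 0.1876]
ee_rot: [[0.192, -0.981, 0.0], [-0.981, -0.192, 0.0], [-0.0, -0.0, -1.0]]
wrist_force: [-1.1, -0.5, -0.7]
gripper_width: 0.601
gripper_force: 0.0
```

Run:
```python
from h import *
t=r.capture("top");s=r.capture("side")
cv2.imwrite("pics/p4.png",np.hstack([cv2.resize(t[130:260,80:380],(600,260)),cv2.resize(s[270:350,170:290],(180,120))[[*range(120)]+[0]*140]]))
```

```text
(no output)
```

View pics/p4.png

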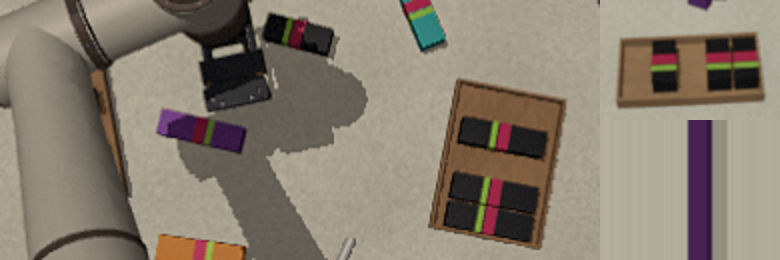

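Both cartons lie flat and parallel in their trays: the long one at about (331,198) in the top view, and the short one inside the left tray in the side inset. The arm is clear of everything.

```bash
python3 -c "
from station import r
print(r.finish_job())"
```

```text
the job is handed in; nothing more can be done
None
```

The job is handed in at about 15 s of the 53 s allowed: the last pictures show the 120 mm and 70 mm cartons flat and parallel in their trays with the arm clear, but the hand-in returned no verdict.

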